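# Pull gauge check at the brew shelf

## Task

Check the blue spring pull gauge on the crate. First take the terracotta cup that stands in the way of its bamboo knob and stand it gently inside the empty ring on the cork turntable; then pull the knob straight out until the red drag pointer lies inside the green band, hold it there for one second, and ease the knob fully home without letting it snap back, so that the pointer is left in the green band. Leave the other cups, the jar and the drip stand where they are.

Things in the scene. Friction and masses are not known exactly. Their poses are not given: they have to be found in the camera images.
- gauge: Blue spring pull gauge on a cedar crate (crate top 140 mm above the table, x 0.34 to 0.80, y -0.45 to 0.45). Origin at crate-top height; the knob slides out along the gauge's own -x. Housing 45 mm high spans own x +65 to +215 mm, y +-25 mm, white scale on top; foot plate 4 mm thick spans x +45 to +235, y +-31 mm. Place and yaw vary; stands left or right.
- puller (a joint): Travel of the bamboo knob out of the gauge, m: 0 home, 0.115 fully out. The spring pulls it home with about 3 N at 0 and 9 N fully out.
- knob (a point): Centre of the knob's top face. The knob is an upright bamboo post, 26 mm in diameter, from 6 to 75 mm above the crate top, with a brass stripe; a 10 mm rod at 22 mm above the crate top joins it to the housing, whose front is 45 mm behind the knob axis when home.
- index (a point): Point at the front of the black tab on the scale that moves with the knob; when it reaches the red pointer it pushes it along. Axes as the gauge; its scale position is the joint value of the puller.
- pointer (a joint): Reading of the red drag pointer, m, on the same scale as puller. The pulled knob pushes it outward; it stays by friction where it was left and starts at some old small reading. If pushed beyond the band it cannot be brought back by the knob.
- pointer_mid (a point): Middle of the red pointer, a red bar 4 mm thick along the scale and 46 mm across the housing's top. Axes as the gauge.
- band (a joint): Reading of the middle of the green band, m, on the same scale: pulling puller to this value puts the pointer in the middle of the band. Varies from start to start; leave the band as it is.
- band_mid (a point): Middle of the green band along the scale (the green patch is 12 mm long, on the housing's top at one edge). Axes as the gauge.
- cup_a: The terracotta-brown ceramic cup standing in the knob's way, open at the top, 62 mm in diameter (base 52 mm), 70 mm high, wall 4 mm, 0.16 kg. Origin at the centre of its underside, z up.
- turntable: Base of the cork turntable, origin on the crate top under the axis. The cork disc is 230 mm in diameter, its top 30 mm above the crate top; it turns stiffly. It may stand left or right.
- place (a point): Centre of the empty ring on the cork disc's top face, 75 mm from the disc's axis (dark ring, 84 mm across). The two other rings, 120 degrees away on either side, carry cups.
- cup_b: Cup like cup_a, standing on the turntable; origin at the centre of its underside. Bystander.
- cup_c: Cup like cup_a, standing on the turntable; origin at the centre of its underside. Bystander.
- jar: Empty glass jar with steel screw lid, 60 mm in diameter, 98 mm high, origin at the centre of its underside; stands beside the knob's lane. Bystander.
- drip_stand: Chrome drip stand: base disc 84 mm in diameter, column and ring up to 199 mm high, origin at the centre of its underside; stands between turntable and gauge. Bystander.
Things that resemble listed ones, but are neither listed nor needed, are in the scene too. Leave any turquoise look-alike of the cup_a alone.

How it is judged:
By the outcome, as a careful person would: the job done as asked, in the order asked, and still so for the second after the job is handed in, with the robot touching nothing.
It also fails if it takes over 64 s, if anything falls off the work surface, if the arm or the gripper's body presses on something with over 40 N, if the wrist force passes 120 N, or if a joint passes its speed limit or range.

## Robot

A 7-joint arm with a two-finger parallel gripper is mounted at the origin on the work surface. World frame = base frame: x ahead of the robot, y to its left, z up, the work surface at z = 0. Lengths are in m, angles in degrees, forces in N, time in s.
With the tool pointing down it reaches from about 0.35 to 0.9 m from the base axis. Payload 19.9 kg.
Tool frame: the origin (TCP) lies midway between the tips of the shut fingers; the grasp point (between the pads) lies 19 mm behind it; z points along the fingers, y is the line along which they close (so a half turn about z gives the same grasp; the last joint's range is limited). The gripper opens to 94 mm and grips with 3 to 60 N. Pads are 16 mm wide; open, the fingers measure 119 mm over their backs; the gripper's body (75 mm by 177 mm) begins 78 mm behind the grasp point.
Start: joints at [66.721, 23.915, -0.59, 92.452, 0.269, 63.638, -3.037], TCP at [0.223, -0.584, 0.174] pointing down, gripper open.
Joint ranges: [-161.28, 161.28], [-22.2, 115.67], [-73.04, 71.86], [3.21, 147.25], [-68.34, 248.33], [10.77, 114.83], [-161.83, 161.83]. Speed limits (degrees/s): [108.29, 108.29, 136.94, 136.94, 172.46, 172.46, 172.46].

## Interface

Orientations are given as a 3x3 rotation matrix whose columns are the frame's x, y, z axes.
In Python, from bench import * gives the robot as it stands.
- The arm moves only by the tool apply_moves, never from a script. Its argument "steps" is a list that holds one entry, the list of rows, each a list of 7 numbers: the shift along the tool's x, y, z as a fraction of full scale, then the turn, a rotation vector about the tool's x, y, z as a fraction of full scale, then the opening in per cent of the stroke, from 0 (shut) to 100 (fully open). A call has 1 to 5 rows; each row is the pose to reach, as a shift and turn from the pose commanded when the call began, along the tool's axes at that moment; what a row does not reach only later rows make up. Full scale, the value 1, is 100 mm for a shift and 2 rad for a turn. A row lasts 1/12 s, in which the tool goes at most 41.7 mm and 7.16 degrees, less where a joint would pass 70% of its speed; a pose out of reach is approached as far as the arm can. A call with a number of a shift or a turn outside -1 to 1 is refused whole. A call with a gripper value outside its range is refused whole. The fingers move at their own pace and stop on an object; the grip force is fixed at half the most. Time passes only in rows, so rows that repeat a pose let the fingers close. It gives the time, the measured TCP pose, the force, the opening and the grip force at its end, in the units of the state.
- sense(): the state, without advancing time (a new reading comes with each control period).
- get_image(name): name is "side" or "top" or "wrist"; returns the picture (384x512x3 uint8, blue, green, red); there is no depth.
- calibration(name): a dict with "vfov" (degrees; the focal length in pixels is half the picture's height over the tangent of half this angle, whatever the lens; pixels are square), "cx", "cy" (the principal point, pixels), "extrinsics" (4x4, takes a point from world to camera coordinates); the wrist camera has in their place "mount" (4x4, takes a point from camera to tool coordinates, whose origin is the TCP and whose axes are the flange's). Camera axes: x right, y up, looking along -z (the intrinsics and any distortion apply to the point x, -y, -z); pixel columns grow to the right and rows downward; lengths in m; the calibration is good to about 2 mm. A picture is of the moment at which its call begins: read the wrist's pose just before it. calibration takes no time and is no camera call.
- finish_job(): hands the job in; it is judged then, once.
Trained networks look in the newest picture that a camera, given by its name, has taken for a name from the list of things; names that differ only in an ending like _2 or _b are one class to them, and where a whole thing is asked for, a point or a joint stands for the part that bears it (a point fixed in the world has none). Each returns a list of dicts, best first, with "conf" (0 to 1); they miss things now and then, are a little off and sometimes report something else, mostly with a low value. They report only what shows in the picture. A call takes as long as a camera call. They do not tell look-alikes from the thing itself.
- masks_of(camera, name): "pixels" (384x512 bool, what is visible of it) and "at" ([column, row] in pixels, amid what is visible of it).
The state is a dict: "time_s": time; "joint_pos": joint angles; "joint_velocities": joint speeds; "joint_efforts": joint torques, N m; "tool_pos": TCP position; "tcp_rot": TCP orientation; "wrist_force": force on the tool from outside, world axes, zero at the start; "moment": the same for the moment, N m; "gripper_width": finger opening in m; "finger_force": force on a finger pad.
Only numpy, scipy, OpenCV 4.12 (cv2) and the standard library are available. Lean on these libraries where they do the work, as an engineer would, in place of code of your own. Each camera call takes 0.05 s, during which the arm holds its last target. There are 200 camera calls.

## Working session

There is one attempt and no reset: what is moved stays moved. The work goes in short steps, Python scripts to look and compute and a tool call to move; the robot and the scene stay as the last step left them, time stands still between calls to the robot, and variables do not carry over. Pictures are saved under pics/ and viewed, at most 10 in all, crops included, and the job is handed in when it is done.

Besides the shell and the picture viewer there is one more tool, called after "Call:" as name(argument=value, ...), one argument or row to a line, values as JSON. apply_moves: Moves the arm, as the interface text tells. Its arguments: {"type":"object","properties":{"steps":{"type":"array","items":{"type":"array","items":{"type":"array","items":{"type":"number"}}}}},"required":["steps"]}

```bash
ls; mkdir -p pics
python3 - <<'E'
from bench import *
import cv2,numpy as np
s=sense();print(s['time_s'],s['tool_pos'],s['tcp_rot'],s['gripper_width'])
a=get_image("top");b=get_image("side")
cv2.imwrite("pics/top.png",a);cv2.imwrite("pics/side.png",b)
cv2.imwrite("pics/both1.png",np.vstack([a,b])[:, :])
for n in("top","side","wrist"):print(n,calibration(n))
E
```

```text
pics
0.0 [ 0.22280432 -0.5834873   0.17372434] [[ 9.34209986e-01  3.56723185e-01 -5.21827050e-04]
 [ 3.56723556e-01 -9.34209309e-01  1.12728886e-03]
 [-8.53656148e-05 -1.23927251e-03 -9.99999228e-01]] 0.09370758985929677
top {'vfov': 50.656318632840616, 'cx': 256.5099120404486, 'cy': 197.67511276522166, 'extrinsics': array([[ 0.02288263, -0.99951171,  0.02127742, -0.12259899],
       [ 0.99561886,  0.02471324,  0.09017949, -0.52668903],
       [-0.09066129,  0.01912065,  0.99569821, -1.36187089],
       [ 0.        ,  0.        ,  0.        ,  1.        ]])}
side {'vfov': 49.62259730204008, 'cx': 258.71967119688367, 'cy': 187.04766942483164, 'extrinsics': array([[-0.97104844, -0.23864141,  0.01073336,  0.49396889],
       [ 0.18912379, -0.7405552 ,  0.64483346, -0.24635346],
       [-0.14593532,  0.62819446,  0.76424774, -1.27399147],
       [ 0.        ,  0.        ,  0.        ,  1.        ]])}
wrist {'vfov': 61.68308636951507, 'cx': 251.21192142973342, 'cy': 192.6228023981979, 'mount': array([[ 5.97186020e-04,  9.64393447e-01,  2.64471026e-01,
         7.72972044e-02],
       [ 9.99999268e-01, -8.54225363e-04,  8.56894469e-04,
        -2.09121863e-04],
       [ 1.05230127e-03,  2.64470320e-01, -9.64393251e-01,
        -2.10727584e-01],
       [ 0.00000000e+00,  0.00000000e+00,  0.00000000e+00,
         1.00000000e+00]])}
```

View pics/top.png

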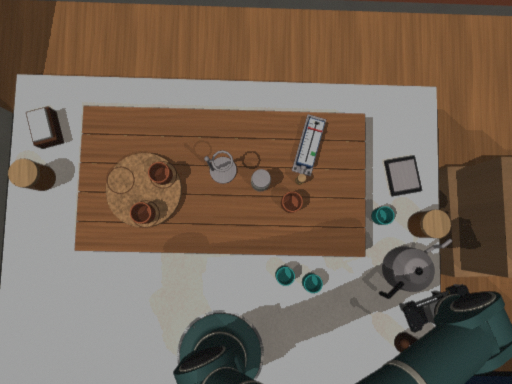

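View pics/side.png

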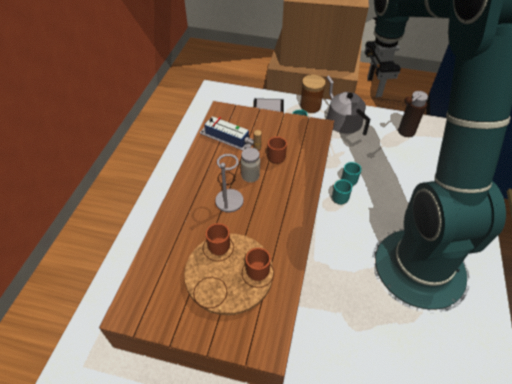

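The top view shows the gauge at about (310,145), its knob at (302,178), and a terracotta cup in front of it at (291,202). The jar is at (260,179) and the drip stand at (222,168). The turntable is at (143,190), with its empty ring at (120,180). Turquoise cups stand off the crate. The brown cups at (162,174) and (144,212) are on the turntable, so they are cup_b and cup_c, and the one at (291,202) is cup_a.

```bash
cat > h.py <<'E'
from bench import *
import cv2,numpy as np
from scipy.spatial.transform import Rotation as Ro
np.set_printoptions(precision=4,suppress=True)
def cam(name,s=None):
    c=calibration(name);f=192/np.tan(np.radians(c['vfov']/2))
    if name=="wrist":
        s=s or sense();T=np.eye(4);T[:3,:3]=s['tcp_rot'];T[:3,3]=s['tool_pos'];E=np.linalg.inv(T@c['mount'])
    else:E=c['extrinsics']
    return f,c['cx'],c['cy'],E
def proj(C,P):
    f,cx,cy,E=C;p=E[:3,:3]@np.asarray(P,float)+E[:3,3];return np.array([cx+f*p[0]/-p[2],cy+f*p[1]/p[2]])
def ray(C,uv,z):
    f,cx,cy,E=C;d=E[:3,:3].T@np.array([(uv[0]-cx)/f,-(uv[1]-cy)/f,-1]);o=-E[:3,:3].T@E[:3,3]
    return o+d*(z-o[2])/d[2]
def grab(name):
    s=sense();im=get_image(name);return im,cam(name,s),s
E
python3 - <<'E'
from h import *
for n in("top","side"):
    im,C,_=grab(n)
    print(n,[proj(C,(x,y,.14)).round(0).tolist() for x in(.34,.8) for y in(-.45,.45)])
    for o,z in(("cup_a",.21),("gauge",.185),("knob",.215),("pointer",.185),("band",.185),("place",.17),("turntable",.17),("jar",.238),("drip_stand",.14)):
        for m in masks_of(n,o)[:4]:
            p=m['pixels'];ys,xs=np.nonzero(p);c=[xs.mean(),ys.mean()]
            print(o,round(m['conf'],2),np.round(m['at']),np.round(c,1),len(xs),[xs.min(),xs.max(),ys.min(),ys.max()],ray(C,c,z)[:2])
E
```

```text
top [[365.0, 258.0], [73.0, 251.0], [365.0, 113.0], [83.0, 105.0]]
cup_a 0.88 [310. 284.] [311.8 282.4] 330 [np.int64(302), np.int64(322), np.int64(273), np.int64(292)] [ 0.2689 -0.2733]
cup_a 0.8 [161. 173.] [160.1 173.1] 423 [np.int64(148), np.int64(172), np.int64(162), np.int64(184)] [0.5787 0.1808]
cup_a 0.79 [290. 200.] [291.3 201.6] 370 [np.int64(281), np.int64(302), np.int64(191), np.int64(212)] [ 0.5034 -0.2099]
cup_a 0.77 [384. 213.] [382.9 215. ] 349 [np.int64(371), np.int64(394), np.int64(206), np.int64(224)] [ 0.4703 -0.483 ]
gauge 0.83 [307. 146.] [308.1 146.8] 1280 [np.int64(292), np.int64(325), np.int64(114), np.int64(183)] [ 0.6755 -0.2615]
gauge 0.7 [224. 164.] [221.  167.4] 697 [np.int64(204), np.int64(235), np.int64(150), np.int64(182)] [0.6045 0.003 ]
knob 0.52 [300. 175.] [300.8 177.3] 89 [np.int64(296), np.int64(305), np.int64(170), np.int64(183)] [ 0.5761 -0.2364]
pointer 0.61 [261. 180.] [260.4 180.2] 372 [np.int64(251), np.int64(270), np.int64(169), np.int64(191)] [ 0.5685 -0.1175]
place 0.82 [142. 191.] [141.4 188.6] 3580 [np.int64(106), np.int64(182), np.in
[... 1704 characters left out ...]
7] 4611 [np.int64(184), np.int64(273), np.int64(234), np.int64(315)] [0.5348 0.2662]
turntable 0.22 [278. 151.] [276.6 150.4] 502 [np.int64(267), np.int64(287), np.int64(137), np.int64(164)] [ 0.5039 -0.2174]
turntable 0.19 [230. 134.] [230.  134.3] 1144 [np.int64(199), np.int64(260), np.int64(117), np.int64(150)] [ 0.6724 -0.2531]
jar 0.82 [252. 167.] [249.7 165.3] 583 [np.int64(240), np.int64(259), np.int64(149), np.int64(182)] [ 0.5557 -0.0695]
drip_stand 0.92 [227. 199.] [228.1 193.7] 740 [np.int64(215), np.int64(243), np.int64(154), np.int64(213)] [ 0.6136 -0.0267]
drip_stand 0.38 [226. 281.] [224.5 278.8] 4565 [np.int64(184), np.int64(273), np.int64(234), np.int64(315)] [0.5405 0.2519]
```

Call:
apply_moves(
  steps=[
    [[0,0,-0.4,0,0,0,100],[0,0,-0.8,0,0,0,100],[0,0,-1,0,0,0,100],[0,0,-1,0,0,0,100]],
  ],
)

```text
time_s: 1.43
tool_pos: [0.2237, -0.5856, 0.2796]
tcp_rot: [[0.934, 0.357, 0.003], [0.357, -0.934, -0.006], [0.0, 0.007, -1.0]]
wrist_force: [0.9, -0.4, -0.2]
gripper_width: 0.0938
finger_force: 0.0
```

Call:
apply_moves(
  steps=[
    [[0.2,-0.13,-0.2,0,0,0,100],[0.4,-0.26,-0.4,0,0,0,100],[0.6,-0.4,-0.6,0,0,0,100],[0.8,-0.52,-0.8,0,0,0,100],[0.95,-0.6,-1,0,0,0,100]],
  ],
)

```text
time_s: 1.85
tool_pos: [0.2915, -0.4921, 0.3753]
tcp_rot: [[0.934, 0.358, 0.0], [0.358, -0.934, 0.0], [0.0, -0.0, -1.0]]
wrist_force: [0.7, -0.1, -0.3]
gripper_width: 0.0938
finger_force: 0.0
```

Call:
apply_moves(
  steps=[
    [[0.2,-0.13,0,0,0,0.06,100],[0.4,-0.26,-0.1,0,0,0.12,100],[0.6,-0.4,-0.2,0,0,0.18,100],[0.8,-0.52,-0.26,0,0,0.24,100],[0.95,-0.65,-0.26,0,0,0.31,100]],
  ],
)

```text
time_s: 2.27
tool_pos: [0.3573, -0.3981, 0.4013]
tcp_rot: [[0.97, -0.242, 0.001], [-0.242, -0.97, -0.001], [0.001, 0.001, -1.0]]
wrist_force: [0.1, 0.0, 0.1]
gripper_width: 0.094
finger_force: 0.0
```

```bash
cat > go.py <<'E'
from h import *
import sys
# usage: go.py x y z [yaw of tool x]: prints shift in units of 100 mm and turn in units of 2 rad
s=sense();R=np.array(s['tcp_rot']);d=np.array(list(map(float,sys.argv[1:4])))-s['tool_pos']
yaw=np.radians(float(sys.argv[4])) if len(sys.argv)>4 else np.arctan2(R[1,0],R[0,0])
G=np.array([[np.cos(yaw),np.sin(yaw),0],[np.sin(yaw),-np.cos(yaw),0],[0,0,-1]])
print(s['time_s'],'at',s['tool_pos'],'yaw',np.degrees(np.arctan2(R[1,0],R[0,0])),'shift',R.T@d/.1,'turn',Ro.from_matrix(R.T@G).as_rotvec()/2,'F',s['wrist_force'],'w',s['gripper_width'],s['finger_force'])
E
python3 go.py .49 -.21 .4 -15
```

```text
2.2667 at [ 0.3573 -0.3981  0.4013] yaw -14.033916120956725 shift [ 0.8311 -2.1468  0.0133] turn [ 0.0003 -0.0007  0.0084] F [0.1067 0.0455 0.13  ] w 0.09398769916699876 0.0
```

Call:
apply_moves(
  steps=[
    [[0.08,-0.22,0,0,0,0,100],[0.16,-0.44,0,0,0,0,100],[0.25,-0.66,0,0,0,0,100],[0.33,-0.88,0,0,0,0,100],[0.4,-1,0,0,0,0,100]],
  ],
)

```text
time_s: 2.68
tool_pos: [0.4197, -0.3093, 0.4003]
tcp_rot: [[0.972, -0.236, 0.0], [-0.236, -0.972, 0.0], [0.0, -0.0, -1.0]]
wrist_force: [-0.6, 1.2, -0.1]
gripper_width: 0.0943
finger_force: 0.0
```

Call:
apply_moves(
  steps=[
    [[0.1,-0.25,0,0,0,0,100],[0.2,-0.5,0,0,0,0,100],[0.3,-0.75,0,0,0,0,100],[0.42,-1,0,0,0,0,100],[0.42,-1,0,0,0,0,100]],
  ],
)

```text
time_s: 3.1
tool_pos: [0.4857, -0.2199, 0.4]
tcp_rot: [[0.973, -0.232, 0.0], [-0.232, -0.973, 0.002], [-0.0, -0.002, -1.0]]
wrist_force: [-1.0, 0.4, 0.1]
gripper_width: 0.0939
finger_force: 0.0
```

Run:
```python
from h import *
im,C,s=grab("wrist");cv2.imwrite("pics/w1.png",cv2.resize(im,None,fx=1.5,fy=1.5))
np.save("w1.npy",np.array([*s['tool_pos'],*np.ravel(s['tcp_rot'])]))
print(s['time_s'],s['tool_pos'],im.shape)
for o,z in(("cup_a",.21),("gauge",.185),("knob",.215),("pointer_mid",.185),("band_mid",.185),("index",.185),("jar",.238)):
    for m in masks_of("wrist",o)[:3]:
        p=m['pixels'];ys,xs=np.nonzero(p);c=[xs.mean(),ys.mean()]
        print(o,round(m['conf'],2),np.round(m['at']),np.round(c,1),len(xs),[int(v) for v in(xs.min(),xs.max(),ys.min(),ys.max())],ray(C,c,z)[:2])
```

```text
3.1 [ 0.4857 -0.2199  0.4   ] (384, 512, 3)
cup_a 0.96 [243. 158.] [242.2 154. ] 1967 [218, 266, 129, 179] [ 0.5051 -0.2118]
cup_a 0.67 [317. 260.] [319.1 259.8] 1150 [302, 338, 239, 281] [ 0.3395 -0.2797]
cup_a 0.57 [436. 112.] [434.3 111.7] 1659 [408, 460, 93, 131] [ 0.5014 -0.4496]
gauge 0.66 [251.  41.] [251.4  43.1] 3950 [228, 276, 0, 103] [ 0.6307 -0.2534]
knob 0.69 [250.  90.] [249.7  87.9] 546 [239, 260, 66, 104] [ 0.5793 -0.2392]
index 0.86 [251.  91.] [250.1  87.9] 480 [240, 260, 66, 103] [ 0.5806 -0.2398]
jar 0.73 [157. 122.] [155.7 122. ] 2515 [124, 188, 98, 147] [ 0.5671 -0.1268]
```

View pics/w1.png

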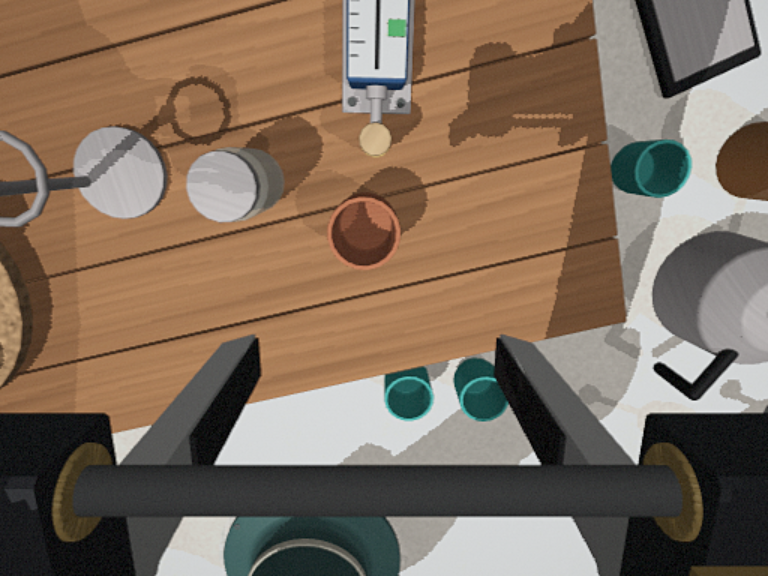

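Four cups fit the class in this enlarged wrist view. The terracotta one at (364,232) stands in front of the bamboo knob at (376,139). The other three, at (408,395), (483,390) and (650,167), are turquoise and off the crate. The terracotta one is cup_a. The green band is at (397,28), and the jar lid is at (222,186). I'll confirm with one crop.

```bash
python3 - <<'E'
from h import *
C=cam("wrist");
im=cv2.imread("pics/w1.png");cv2.imwrite("pics/w1c.png",cv2.resize(im[0:300,250:500],None,fx=2,fy=2,interpolation=cv2.INTER_CUBIC))
u=lambda x,y:(x/1.5-.17,y/1.5-.17)
print("cup",ray(C,u(364,232),.21),"knob",ray(C,u(376,139),.215),"band",ray(C,u(397,28),.185),"front L/R",ray(C,u(347,80),.185),ray(C,u(407,87),.185))
E
python3 go.py .5045 -.211 .26 -14
```

```text
cup [ 0.5014 -0.2178  0.21  ] knob [ 0.5709 -0.2452  0.215 ] band [ 0.65   -0.2818  0.185 ] front L/R [ 0.6223 -0.2333  0.185 ] [ 0.6054 -0.2798  0.185 ]
3.5 at [ 0.4827 -0.2252  0.4004] yaw -13.8334452669115 shift [ 0.1776 -0.1904  1.4037] turn [0.0001 0.     0.0015] F [ 1.3718 -0.2418  0.7076] w 0.09440433879806288 0.0
```

View pics/w1c.png

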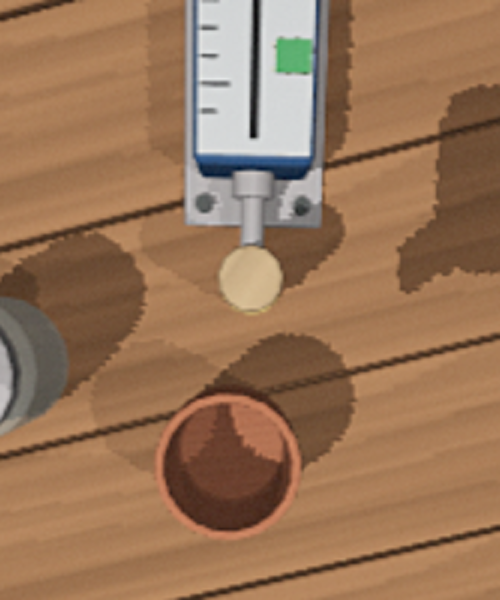

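The crop confirms the terracotta cup, open at the top, directly in front of the bamboo knob.

Run:
```python
from h import *
for i in range(6):
    im,C,s=grab("wrist")
    m=[m for m in masks_of("wrist","cup_a")][0]
    p=m['pixels'];ys,xs=np.nonzero(p);c=[(xs.min()+xs.max())/2,ys.min()+24]
    print(s['time_s'],s['tool_pos'],np.ravel(s['tcp_rot'])[:3],np.array(s['joint_velocities'])[:3],[int(v) for v in(xs.min(),xs.max(),ys.min(),ys.max())])
```

```text
3.5 [ 0.4827 -0.2252  0.4004] [ 0.971  -0.2391 -0.    ] [-0.2627 -0.0024 -0.2498] [214, 261, 127, 177]
3.6 [ 0.4829 -0.225   0.4003] [ 0.9711 -0.2386 -0.0001] [-0.0836  0.0014 -0.1238] [402, 456, 90, 129]
3.7 [ 0.483  -0.2248  0.4004] [ 0.9712 -0.2383 -0.    ] [-0.2355  0.0888 -0.0163] [403, 457, 91, 129]
3.8 [ 0.4831 -0.2246  0.4003] [ 0.9713 -0.238   0.    ] [-0.0826 -0.0403 -0.2056] [254, 286, 243, 279]
3.9 [ 0.4831 -0.2246  0.4003] [ 0.9713 -0.2379 -0.0001] [-0.1057  0.0438 -0.021 ] [254, 286, 243, 279]
4.0 [ 0.4831 -0.2245  0.4003] [ 0.9713 -0.2379 -0.0001] [-0.0164 -0.0114  0.021 ] [300, 336, 237, 279]
```

```bash
python3 - <<'E'
from h import *
im,C,s=grab("wrist");print(s['tool_pos'])
def bb(o,near):
    for m in masks_of("wrist",o):
        ys,xs=np.nonzero(m['pixels'])
        c=np.array([(xs.min()+xs.max())/2,(ys.min()+ys.max())/2])
        if np.hypot(*(c-near))<20:return c,xs,ys
c,xs,ys=bb("cup_a",(240,154));print("cup",c,xs.ptp() if hasattr(xs,'ptp') else np.ptp(xs),np.ptp(ys),ray(C,c,.21))
# knob top disc: pale colour
hsv=cv2.cvtColor(im,cv2.COLOR_BGR2HSV)
r=bb("knob",(248,88))
if r: print("knob",r[0],min(r[1]),max(r[1]),min(r[2]),max(r[2]))
g=(hsv[...,0]>50)&(hsv[...,0]<75)&(hsv[...,1]>90)&(hsv[...,2]>90);g[60:]=0
yy,xx=np.nonzero(g);print("band",xx.mean(),yy.mean(),len(xx),ray(C,(xx.mean(),yy.mean()),.185))
k=(im[80:110,230:270].astype(int));q=(k[...,1]>160)&(k[...,2]>190)&(k[...,0]>110)&(k[...,0]<170)
yy,xx=np.nonzero(q);c=(xx.mean()+230,yy.mean()+80);print("knobtop",c,len(xx),ray(C,c,.215))
E
python3 go.py .5045 -.211 .25 -14
```

```text
[ 0.4831 -0.2245  0.4003]
cup [238.  152.5] 48 51 [ 0.5055 -0.2122  0.21  ]
knob [245.   83.5] 235 255 65 102
band 258.14516129032256 17.06451612903226 124 [ 0.6537 -0.2739  0.185 ]
knobtop (np.float64(244.56269113149847), np.float64(91.14984709480123)) 327 [ 0.5744 -0.238   0.215 ]
4.25 at [ 0.4831 -0.2246  0.4003] yaw -13.763782060227982 shift [ 0.1755 -0.1827  1.5035] turn [-0.      0.      0.0021] F [0.1329 0.2234 0.3332] w 0.09435486938730607 0.0
```

Call:
apply_moves(
  steps=[
    [[0.1,-0.1,0.3,0,0,0,100],[0.18,-0.18,0.6,0,0,0,100],[0.18,-0.18,0.9,0,0,0,100],[0.18,-0.18,1,0,0,0,100],[0.18,-0.18,1,0,0,0,100]],
  ],
)

```text
time_s: 4.67
tool_pos: [0.5038, -0.2112, 0.2984]
tcp_rot: [[0.971, -0.238, -0.004], [-0.238, -0.971, 0.001], [-0.004, -0.001, -1.0]]
wrist_force: [-0.4, 0.2, 0.2]
gripper_width: 0.0937
finger_force: 0.0
```

Call:
apply_moves(
  steps=[
    [[0,0,0.2,0,0,0,100],[0,0,0.4,0,0,0,100],[0,0,0.4,0,0,0,100],[0,0,0.4,0,0,0,100],[0,0,0.4,0,0,0,100]],
  ],
)

```text
time_s: 5.08
tool_pos: [0.5056, -0.2118, 0.2625]
tcp_rot: [[0.971, -0.238, 0.002], [-0.238, -0.971, -0.001], [0.002, 0.0, -1.0]]
wrist_force: [0.5, 0.2, 0.4]
gripper_width: 0.0939
finger_force: 0.0
```

```bash
python3 - <<'E'
from h import *
for i in range(3):
    im,C,s=grab("wrist")
cv2.imwrite("pics/w2.png",im)
for m in masks_of("wrist","cup_a")[:3]:
    ys,xs=np.nonzero(m['pixels']);c=[(xs.min()+xs.max())/2,(ys.min()+ys.max())/2]
    print([int(v) for v in(xs.min(),xs.max(),ys.min(),ys.max())],ray(C,c,.21))
# expected rim circle and knob
print("pred rim",[proj(C,(.505+.031*np.cos(a),-.212+.031*np.sin(a),.21)).round() for a in(0,1.57,3.14,4.71)])
E
python3 go.py .505 -.212 .168 -14
```

```text
[474, 511, 103, 153] [ 0.5168 -0.4133  0.21  ]
[216, 289, 156, 235] [ 0.5078 -0.2128  0.21  ]
[324, 358, 296, 309] [ 0.3872 -0.2686  0.21  ]
pred rim [array([243., 164.]), array([217., 207.]), array([261., 232.]), array([288., 190.])]
5.2833 at [ 0.5053 -0.2116  0.2615] yaw -13.770332078894853 shift [-0.003   0.0048  0.9346] turn [ 0.0001 -0.0007  0.002 ] F [-0.5546 -0.1175 -0.7833] w 0.09433581160529232 0.0
```

Call:
apply_moves(
  steps=[
    [[0.01,0,0.25,0,0,0,100],[0.01,0,0.5,0,0,0,100],[0.01,0,0.75,0,0,0,100],[0.01,0,0.93,0,0,0,100],[0.01,0,0.93,0,0,0,100]],
  ],
)

```text
time_s: 5.7
tool_pos: [0.5043, -0.211, 0.1645]
tcp_rot: [[0.971, -0.238, -0.004], [-0.238, -0.971, 0.002], [-0.004, -0.001, -1.0]]
wrist_force: [-0.3, 0.8, 0.3]
gripper_width: 0.0939
finger_force: 0.0
```

Call:
apply_moves(
  steps=[
    [[0,0,0,0,0,0,70],[0,0,0,0,0,0,62],[0,0,0,0,0,0,55],[0,0,0,0,0,0,45],[0,0,0,0,0,0,45]],
  ],
)

```text
time_s: 6.12
tool_pos: [0.5062, -0.2118, 0.1682]
tcp_rot: [[0.971, -0.238, 0.001], [-0.238, -0.971, -0.001], [0.001, 0.0, -1.0]]
wrist_force: [0.3, 0.0, 0.2]
gripper_width: 0.0642
finger_force: 0.0
```

Call:
apply_moves(
  steps=[
    [[0,0,0,0,0,0,40],[0,0,0,0,0,0,40],[0,0,0,0,0,0,40]],
  ],
)

```text
time_s: 6.37
tool_pos: [0.5062, -0.2119, 0.168]
tcp_rot: [[0.971, -0.238, 0.001], [-0.238, -0.971, -0.001], [0.001, 0.0, -1.0]]
wrist_force: [-1.0, -1.4, 6.2]
gripper_width: 0.0602
finger_force: 29.7
```

Call:
apply_moves(
  steps=[
    [[0,0,-0.1,0,0,0,40],[0,0,-0.3,0,0,0,40],[0,0,-0.6,0,0,0,40],[0,0,-0.9,0,0,0,40],[0,0,-1,0,0,0,40]],
  ],
)

```text
time_s: 6.78
tool_pos: [0.507, -0.2118, 0.2719]
tcp_rot: [[0.971, -0.238, 0.004], [-0.238, -0.971, -0.002], [0.004, 0.001, -1.0]]
wrist_force: [1.4, 0.0, -0.8]
gripper_width: 0.0599
finger_force: 29.7
```

Call:
apply_moves(
  steps=[
    [[0,0,-0.3,0,0,0,40],[0,0,-0.6,0,0,0,40],[0,0,-0.9,0,0,0,40],[0,0,-1,0,0,0,40],[0,0,-1,0,0,0,40]],
  ],
)

```text
time_s: 7.2
tool_pos: [0.5065, -0.2117, 0.3697]
tcp_rot: [[0.971, -0.238, 0.003], [-0.238, -0.971, -0.001], [0.003, 0.0, -1.0]]
wrist_force: [0.1, 0.6, -2.1]
gripper_width: 0.0605
finger_force: 29.7
```

Call:
apply_moves(
  steps=[
    [[0,0,-0.2,0,0,0,40],[0,0,-0.4,0,0,0,40],[0,0,-0.4,0,0,0,40]],
  ],
)

```text
time_s: 7.45
tool_pos: [0.5063, -0.2117, 0.409]
tcp_rot: [[0.971, -0.238, 0.002], [-0.238, -0.971, -0.001], [0.002, 0.0, -1.0]]
wrist_force: [0.3, -0.3, -0.3]
gripper_width: 0.0604
finger_force: 29.7
```

```bash
python3 - <<'E'
from h import *
im=cv2.imread("pics/top.png");C=cam("top")
print("rings/axis",ray(C,(120,180.5),.17)[:2])
# disc fit: mask of turntable, compare projected disc centre
m=masks_of("top","turntable")
if 1:
    get_image("top");m=masks_of("top","turntable")[0]['pixels'].astype(np.uint8)
    c=max(cv2.findContours(m,0,1)[0],key=cv2.contourArea);e=cv2.fitEllipse(cv2.convexHull(c));print(e,"axis",ray(C,e[0],.168)[:2])
c=im[150:230,95:190];cv2.imwrite("pics/ring.png",cv2.resize(c,None,fx=6,fy=6,interpolation=cv2.INTER_CUBIC))
E
python3 go.py .5 .1 .40 -14
```

```text
rings/axis [0.5585 0.3103]
((143.2871551513672, 189.80551147460938), (74.05005645751953, 76.27099609375), 68.3125991821289) axis [0.532  0.2389]
7.6 at [ 0.5055 -0.2115  0.4056] yaw -13.75720733763044 shift [-0.7936 -3.0122  0.0586] turn [-0.0002  0.0011  0.0021] F [-0.5783 -0.3102 -2.2158] w 0.060251583055807884 29.691448868543375
```

View pics/ring.png

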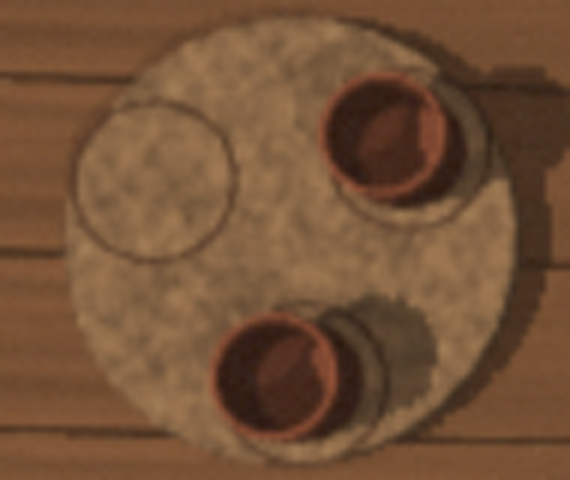

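The ring crop shows the empty ring centred at (155,181), which is full-picture pixel (120.4,179.8). Cups stand in the other two rings. I'll carry the cup across.

Call:
apply_moves(
  steps=[
    [[-0.03,-0.15,0,0,0,0,40],[-0.08,-0.4,0,0,0,0,40],[-0.13,-0.65,0,0,0,0,40],[-0.18,-0.9,0,0,0,0,40],[-0.2,-1,0,0,0,0,40]],
  ],
)

```text
time_s: 8.02
tool_pos: [0.5099, -0.1062, 0.406]
tcp_rot: [[0.972, -0.235, -0.002], [-0.235, -0.972, 0.001], [-0.002, -0.001, -1.0]]
wrist_force: [0.8, -0.4, -1.8]
gripper_width: 0.0602
finger_force: 29.7
```

Call:
apply_moves(
  steps=[
    [[-0.05,-0.25,0,0,0,0,40],[-0.1,-0.5,0,0,0,0,40],[-0.15,-0.75,0,0,0,0,40],[-0.2,-1,0,0,0,0,40],[-0.2,-1,0,0,0,0,40]],
  ],
)

```text
time_s: 8.43
tool_pos: [0.5141, -0.0031, 0.4062]
tcp_rot: [[0.973, -0.232, -0.001], [-0.232, -0.973, 0.001], [-0.002, -0.001, -1.0]]
wrist_force: [-0.5, 0.7, -1.1]
gripper_width: 0.0601
finger_force: 29.7
```

Call:
apply_moves(
  steps=[
    [[-0.05,-0.25,0,0,0,0,40],[-0.1,-0.5,0,0,0,0,40],[-0.15,-0.75,0,0,0,0,40],[-0.2,-1,0,0,0,0,40],[-0.2,-1,0,0,0,0,40]],
  ],
)

```text
time_s: 8.85
tool_pos: [0.5181, 0.0985, 0.406]
tcp_rot: [[0.973, -0.233, -0.002], [-0.233, -0.973, 0.001], [-0.002, -0.001, -1.0]]
wrist_force: [0.3, 0.0, -0.5]
gripper_width: 0.0602
finger_force: 29.7
```

Call:
apply_moves(
  steps=[
    [[-0.05,-0.25,0,0,0,0,40],[-0.1,-0.5,0,0,0,0,40],[-0.1,-0.75,0,0,0,0,40],[-0.1,-0.9,0,0,0,0,40],[-0.1,-0.9,0,0,0,0,40]],
  ],
)

```text
time_s: 9.27
tool_pos: [0.5303, 0.1862, 0.4057]
tcp_rot: [[0.972, -0.234, -0.003], [-0.234, -0.972, 0.001], [-0.003, 0.0, -1.0]]
wrist_force: [-0.0, 0.3, -1.2]
gripper_width: 0.0605
finger_force: 29.7
```

```bash
python3 - <<'E'
from h import *
for i in range(3):im,C,s=grab("wrist")
print(s['joint_pos'],s['time_s'])
for p in((.561,.309,.17),(.532,.239,.17)):print(proj(C,p))
cv2.imwrite("pics/w3.png",im)
E
python3 go.py .561 .309 .40 -14
```

```text
[   4.4389   12.7178  -33.0249   79.9905    6.8665   89.4014 -131.7616] 9.3667
[159.5607 161.0695]
[213.1507 169.197 ]
9.4167 at [0.5307 0.1827 0.4065] yaw -13.80207176528801 shift [-0.0068 -1.2991  0.0635] turn [0.0005 0.0006 0.0017] F [ 0.0727 -0.1866 -1.4306] w 0.06034622979995774 29.691733505314915
```

View pics/w3.png

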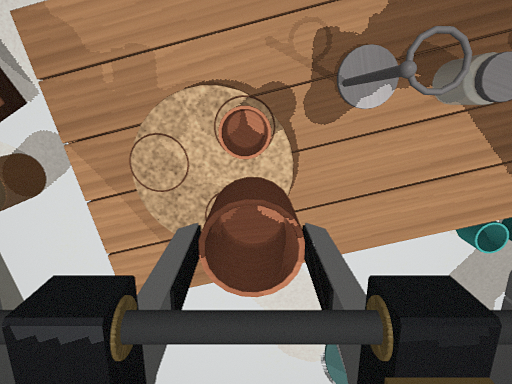

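The ring appears at (159,161), where the projection predicts it, so the place estimate of (0.561,0.309) holds.

Call:
apply_moves(
  steps=[
    [[0,-0.2,0,0,0,0,40],[0,-0.45,0,0,0,0,40],[0,-0.7,0,0,0,0,40],[0,-0.9,0,0,0,0,40],[0,-0.9,0,0,0,0,40]],
  ],
)

```text
time_s: 9.83
tool_pos: [0.5519, 0.2734, 0.4063]
tcp_rot: [[0.972, -0.236, -0.002], [-0.236, -0.972, 0.001], [-0.002, -0.0, -1.0]]
wrist_force: [-0.0, 0.2, -1.1]
gripper_width: 0.0601
finger_force: 29.7
```

Call:
apply_moves(
  steps=[
    [[0,-0.2,0.2,0,0,0,40],[0,-0.4,0.4,0,0,0,40],[0,-0.4,0.7,0,0,0,40],[0,-0.4,0.8,0,0,0,40],[0,-0.4,0.8,0,0,0,40]],
  ],
)

```text
time_s: 10.25
tool_pos: [0.5613, 0.3078, 0.325]
tcp_rot: [[0.971, -0.239, -0.003], [-0.239, -0.971, -0.003], [-0.003, 0.003, -1.0]]
wrist_force: [1.1, -0.4, -1.1]
gripper_width: 0.0601
finger_force: 29.7
```

```bash
python3 - <<'E'
from h import *
for i in range(5):im,C,s=grab("wrist")
print(s['joint_pos'])
C2=C
cv2.imwrite("pics/w4.png",im)
E
python3 go.py .561 .309 .20 -14
```

```text
[  -7.5105   23.6548  -34.8347   76.6214   13.3764   83.6466 -145.3367]
10.5 at [0.5622 0.3098 0.3292] yaw -13.813692276314779 shift [-0.0119  0.0125  1.2919] turn [-0.0007 -0.0009  0.0016] F [ 0.5568  0.2185 -1.3247] w 0.060199235982363535 29.69178376617492
```

View pics/w4.png

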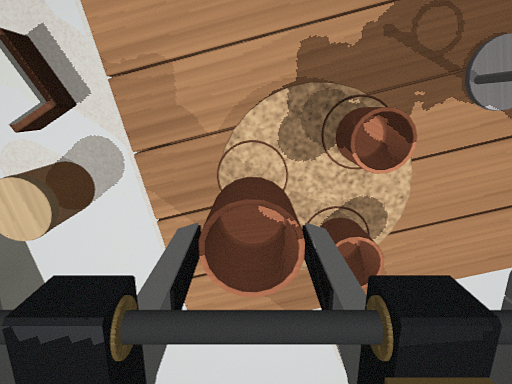

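Ring centre is at about (253,174), and the held cup hangs above it. I'll check the fit numerically and lower.

Run:
```python
from h import *
C=cam("wrist");print(ray(C,(253,174.5),.17),proj(C,(.561,.309,.17)),sense()['tool_pos'])
```

```text
[0.5598 0.3092 0.17  ] [252.9389 173.4423] [0.5622 0.3098 0.3292]
```

Call:
apply_moves(
  steps=[
    [[-0.01,0.01,0.25,0,0,0,40],[-0.01,0.01,0.5,0,0,0,40],[-0.01,0.01,0.75,0,0,0,40],[-0.01,0.01,0.95,0,0,0,40],[-0.01,0.01,0.95,0,0,0,40]],
  ],
)

```text
time_s: 10.92
tool_pos: [0.5595, 0.3082, 0.2296]
tcp_rot: [[0.971, -0.238, -0.003], [-0.238, -0.971, -0.002], [-0.003, 0.003, -1.0]]
wrist_force: [-0.4, -0.9, -1.6]
gripper_width: 0.0605
finger_force: 29.7
```

Call:
apply_moves(
  steps=[
    [[0,0,0.05,0,0,0,40],[0,0,0.1,0,0,0,40],[0,0,0.15,0,0,0,40],[0,0,0.2,0,0,0,40],[0,0,0.2,0,0,0,40]],
  ],
)

```text
time_s: 11.33
tool_pos: [0.5602, 0.3093, 0.2118]
tcp_rot: [[0.971, -0.238, -0.0], [-0.238, -0.971, -0.0], [-0.0, 0.0, -1.0]]
wrist_force: [-0.6, -0.0, -1.3]
gripper_width: 0.0603
finger_force: 29.7
```

```bash
python3 - <<'E'
from h import *
for i in range(3):im,C,s=grab("side")
E
python3 go.py .561 .309 .198 -14
```

```text
11.4833 at [0.5605 0.3095 0.2127] yaw -13.758851155977016 shift [0.0064 0.0041 0.1473] turn [-0.0002 -0.0001  0.0021] F [ 0.0678 -0.3495 -1.523 ] w 0.060283945340409054 29.691622913087485
```

Call:
apply_moves(
  steps=[
    [[0,0,0.03,0,0,0,40],[0,0,0.06,0,0,0,40],[0,0,0.09,0,0,0,40],[0,0,0.11,0,0,0,40],[0,0,0.12,0,0,0,40]],
  ],
)

```text
time_s: 11.9
tool_pos: [0.5602, 0.3093, 0.1999]
tcp_rot: [[0.971, -0.238, -0.001], [-0.238, -0.971, -0.0], [-0.001, 0.0, -1.0]]
wrist_force: [-0.6, -0.1, -2.0]
gripper_width: 0.06
finger_force: 29.7
```

Call:
apply_moves(
  steps=[
    [[0,0,0.005,0,0,0,40],[0,0,0.01,0,0,0,40],[0,0,0.015,0,0,0,40],[0,0,0.015,0,0,0,40]],
  ],
)

```text
time_s: 12.23
tool_pos: [0.5603, 0.3094, 0.1988]
tcp_rot: [[0.971, -0.238, -0.0], [-0.238, -0.971, 0.0], [-0.0, -0.0, -1.0]]
wrist_force: [-0.3, -0.7, -1.4]
gripper_width: 0.0603
finger_force: 29.7
```

Call:
apply_moves(
  steps=[
    [[0,0,0.005,0,0,0,40],[0,0,0.01,0,0,0,40],[0,0,0.01,0,0,0,40],[0,0,0.01,0,0,0,40]],
  ],
)

```text
time_s: 12.57
tool_pos: [0.5604, 0.3094, 0.198]
tcp_rot: [[0.971, -0.238, 0.0], [-0.238, -0.971, 0.0], [0.0, -0.0, -1.0]]
wrist_force: [-0.0, -1.7, 0.8]
gripper_width: 0.0605
finger_force: 29.7
```

Call:
apply_moves(
  steps=[
    [[0,0,0.005,0,0,0,40],[0,0,0.01,0,0,0,40],[0,0,0.01,0,0,0,40],[0,0,0.01,0,0,0,40]],
  ],
)

```text
time_s: 12.9
tool_pos: [0.5607, 0.3094, 0.1979]
tcp_rot: [[0.971, -0.238, 0.001], [-0.238, -0.971, 0.0], [0.001, -0.0, -1.0]]
wrist_force: [-2.5, -3.6, 11.1]
gripper_width: 0.0603
finger_force: 29.7
```

Contact made, so I'll release and rise.

Call:
apply_moves(
  steps=[
    [[0,0,-0.01,0,0,0,40],[0,0,-0.01,0,0,0,70],[0,0,-0.01,0,0,0,100],[0,0,-0.01,0,0,0,100],[0,0,-0.01,0,0,0,100]],
  ],
)

```text
time_s: 13.32
tool_pos: [0.5603, 0.3094, 0.1977]
tcp_rot: [[0.971, -0.238, -0.0], [-0.238, -0.971, 0.0], [-0.0, -0.0, -1.0]]
wrist_force: [-0.1, -0.4, -0.3]
gripper_width: 0.0824
finger_force: 0.0
```

Call:
apply_moves(
  steps=[
    [[0,0,0,0,0,0,100],[0,0,0,0,0,0,100],[0,0,-0.1,0,0,0,100],[0,0,-0.3,0,0,0,100],[0,0,-0.5,0,0,0,100]],
  ],
)

```text
time_s: 13.73
tool_pos: [0.56, 0.3093, 0.2488]
tcp_rot: [[0.971, -0.238, -0.001], [-0.238, -0.971, -0.0], [-0.001, 0.0, -1.0]]
wrist_force: [-0.1, -0.3, -0.3]
gripper_width: 0.0937
finger_force: 0.0
```

Call:
apply_moves(
  steps=[
    [[0,0,-0.3,0,0,0,100],[0,0,-0.6,0,0,0,100],[0,0,-0.9,0,0,0,100],[0,0,-1,0,0,0,100]],
  ],
)

```text
time_s: 14.07
tool_pos: [0.5609, 0.3102, 0.3532]
tcp_rot: [[0.971, -0.238, 0.005], [-0.238, -0.971, 0.003], [0.004, -0.004, -1.0]]
wrist_force: [0.4, -0.0, 0.3]
gripper_width: 0.0943
finger_force: 0.0
```

Call:
apply_moves(
  steps=[
    [[0,0.1,-0.2,0,0,0,100],[0,0.3,-0.4,0,0,0,100],[0,0.6,-0.5,0,0,0,100],[0,0.9,-0.5,0,0,0,100],[0,1,-0.5,0,0,0,100]],
  ],
)

```text
time_s: 14.48
tool_pos: [0.5365, 0.2089, 0.3992]
tcp_rot: [[0.971, -0.241, 0.002], [-0.241, -0.971, -0.001], [0.002, 0.0, -1.0]]
wrist_force: [-0.1, -0.9, -0.7]
gripper_width: 0.0939
finger_force: 0.0
```

```bash
python3 - <<'E'
from h import *
for i in range(3):im,C,s=grab("wrist")
print(s['time_s'],s['tool_pos'],s['joint_pos'])
print(proj(C,(.561,.309,.17)),proj(C,(.561,.309,.24)))
cv2.imwrite("pics/w5.png",im)
E
python3 go.py .49 -.2 .40 -14
```

```text
14.5833 [0.5367 0.2104 0.3987] [   2.2034   14.6651  -34.188    78.8692    8.2472   88.8839 -135.1905]
[178.2934 162.3395] [165.1382 172.6826]
14.6333 at [0.5366 0.2119 0.3984] yaw -13.828589117283837 shift [ 0.5325  4.1111 -0.0164] turn [-0.     -0.0003  0.0015] F [-0.2445  0.3717 -0.3219] w 0.09431221421642932 0.0
```

View pics/w5.png

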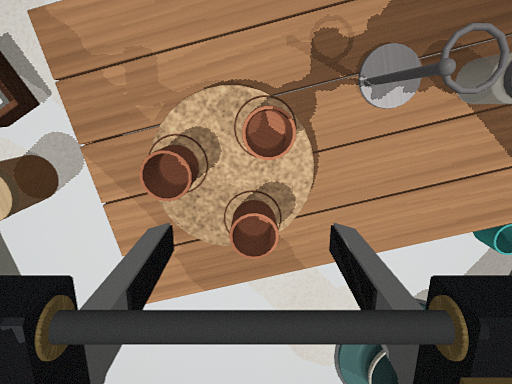

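The cup now stands inside the formerly empty ring, at (167,175) with the ring around its base. The other cups haven't moved. Next I'll go above the gauge.

Call:
apply_moves(
  steps=[
    [[0.07,0.2,0,0,0,0,100],[0.17,0.5,0,0,0,0,100],[0.25,0.75,0,0,0,0,100],[0.33,1,0,0,0,0,100],[0.33,1,0,0,0,0,100]],
  ],
)

```text
time_s: 15.05
tool_pos: [0.5457, 0.1035, 0.3975]
tcp_rot: [[0.97, -0.242, -0.001], [-0.242, -0.97, -0.001], [-0.0, 0.001, -1.0]]
wrist_force: [-0.1, -1.5, -0.1]
gripper_width: 0.0936
finger_force: 0.0
```

Call:
apply_moves(
  steps=[
    [[0.08,0.25,0,0,0,0,100],[0.17,0.5,0,0,0,0,100],[0.25,0.75,0,0,0,0,100],[0.33,1,0,0,0,0,100],[0.33,1,0,0,0,0,100]],
  ],
)

```text
time_s: 15.47
tool_pos: [0.5538, -0.0014, 0.3972]
tcp_rot: [[0.97, -0.242, -0.001], [-0.242, -0.97, -0.001], [-0.001, 0.001, -1.0]]
wrist_force: [0.2, -0.8, -1.1]
gripper_width: 0.0941
finger_force: 0.0
```

Call:
apply_moves(
  steps=[
    [[0.08,0.25,0,0,0,0,100],[0.17,0.5,0,0,0,0,100],[0.25,0.75,0,0,0,0,100],[0.33,1,0,0,0,0,100],[0.33,1,0,0,0,0,100]],
  ],
)

```text
time_s: 15.88
tool_pos: [0.5618, -0.1063, 0.3969]
tcp_rot: [[0.97, -0.242, -0.002], [-0.242, -0.97, -0.0], [-0.001, 0.001, -1.0]]
wrist_force: [0.2, -0.4, -0.5]
gripper_width: 0.0943
finger_force: 0.0
```

Call:
apply_moves(
  steps=[
    [[0.08,0.25,0,0,0,0,80],[0.17,0.5,0,0,0,0,80],[0.25,0.75,0,0,0,0,80],[0.33,1,0,0,0,0,80],[0.33,1,0,0,0,0,80]],
  ],
)

```text
time_s: 16.3
tool_pos: [0.5699, -0.2113, 0.3965]
tcp_rot: [[0.97, -0.242, -0.002], [-0.242, -0.97, -0.0], [-0.002, 0.001, -1.0]]
wrist_force: [-0.8, 0.1, 0.7]
gripper_width: 0.0753
finger_force: 0.0
```

Call:
apply_moves(
  steps=[
    [[0.05,0.15,0,0,0,0,80],[0.1,0.28,0,0,0,0,80],[0.1,0.28,0,0,0,0,80],[0.1,0.28,0,0,0,0,80]],
  ],
)

```text
time_s: 16.63
tool_pos: [0.573, -0.2374, 0.3974]
tcp_rot: [[0.971, -0.238, -0.001], [-0.238, -0.971, 0.001], [-0.001, -0.0, -1.0]]
wrist_force: [0.4, 0.4, 0.0]
gripper_width: 0.0753
finger_force: 0.0
```

```bash
python3 - <<'E'
from h import *
for i in range(5):im,C,s=grab("wrist")
print(s['time_s'],s['tool_pos'],s['joint_pos'])
k=proj(C,(.574,-.238,.215));print(k)
cv2.imwrite("pics/w6.png",im)
x0=int(k[0])-45;y1=int(k[1])+20;y0=max(0,y1-160)
print(x0,y0);cv2.imwrite("pics/w6c.png",cv2.resize(im[y0:y1,x0:x0+100],None,fx=3.75,fy=3.75,interpolation=cv2.INTER_CUBIC))
E
python3 go.py .574 -.238 .25 -14
```

```text
16.8333 [ 0.5729 -0.2364  0.398 ] [ 33.5086  18.2854 -19.3728  72.8215   5.9615  89.854  -88.6707]
[252.9023 167.3461]
207 27
16.8833 at [ 0.5728 -0.2366  0.398 ] yaw -13.714814163974717 shift [0.0149 0.0113 1.4802] turn [-0.     -0.0001  0.0025] F [ 0.55   -0.3328  1.316 ] w 0.07515912950498223 0.0
```

View pics/w6c.png

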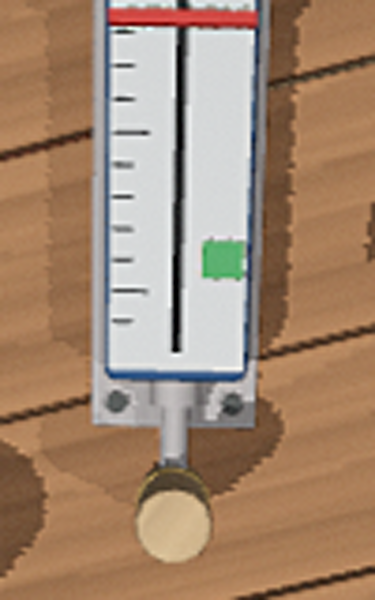

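The crop shows the red pointer at (183,17), at an old reading near the far end of the scale. The green band is at (224,260) and the knob top at (173,526). I'll measure all three and the index tab numerically.

Run:
```python
from h import *
im,C,s=grab("wrist");print(s['tool_pos'])
b,g,r=[im[...,i].astype(int) for i in range(3)]
def rep(n,m,box,z):
    x0,x1,y0,y1=box;q=np.zeros_like(m);q[y0:y1,x0:x1]=m[y0:y1,x0:x1]
    ys,xs=np.nonzero(q)
    if len(xs):
        c=(xs.mean(),ys.mean());P=ray(C,c,z);print(n,len(xs),np.round(c,1),[int(v) for v in(xs.min(),xs.max(),ys.min(),ys.max())],P,ray(C,(c[0],ys.min()-.5),z)[:2],ray(C,(c[0],ys.max()+.5),z)[:2]);return P
box=(225,285,0,160)
R=rep("red",(r>140)&(g<70)&(b<80),box,.187)
G=rep("green",(g>130)&(r<120)&(b<130),box,.185)
K=rep("knobtop",(r>185)&(g>160)&(b>110)&(b<175),(235,270,150,185),.215)
W=(b>170)&(g>170)&(r>170)
for y in range(0,130,10):
    xs=np.nonzero(W[y,225:285])[0]+225
    if len(xs):print(y,xs.min(),xs.max(),ray(C,((xs.min()+xs.max())/2,y),.185)[:2])
# dark tab profile beyond red
D=(r<70)&(g<70)&(b<70)
for y in range(0,60,2):
    xs=np.nonzero(D[y,237:275])[0]+237;print(y,len(xs),(xs.min(),xs.max()) if len(xs) else '',end=' | ')
ax=(K-R)[:2];print("\nyaw knob-red",np.degrees(np.arctan2(-ax[1],-ax[0])))
```

```text
[ 0.5728 -0.2366  0.398 ]
red 40 [254.7  31.6] [236, 274, 30, 33] [ 0.7283 -0.2778  0.187 ] [ 0.7305 -0.2783] [ 0.7263 -0.2773]
green 95 [265.7  95.9] [261, 271, 91, 100] [ 0.6534 -0.2741  0.185 ] [ 0.6598 -0.2756] [ 0.648  -0.2729]
knobtop 283 [252.7 166.8] [243, 262, 158, 176] [ 0.5746 -0.2381  0.215 ] [ 0.5859 -0.2408] [ 0.5627 -0.2352]
0 232 234 [ 0.7676 -0.2611]
10 232 274 [ 0.7518 -0.2814]
20 232 274 [ 0.7414 -0.2789]
30 232 233 [ 0.7367 -0.2525]
40 232 273 [ 0.7203 -0.2732]
50 232 273 [ 0.7094 -0.2706]
60 232 273 [ 0.6984 -0.2679]
70 232 272 [ 0.6874 -0.2646]
80 232 272 [ 0.676  -0.2618]
90 232 272 [ 0.6644 -0.259 ]
100 232 259 [ 0.6547 -0.2482]
110 232 271 [ 0.6409 -0.2526]
120 232 271 [ 0.6288 -0.2497]
0 0  | 2 0  | 4 0  | 6 0  | 8 10 (np.int64(251), np.int64(260)) | 10 9 (np.int64(251), np.int64(259)) | 12 10 (np.int64(251), np.int64(260)) | 14 9 (np.int64(251), np.int64(259)) | 16 2 (np.int64(255), np.int64(256)) | 18 2 (np.int64(255), np.int64(256)) | 20 2 (np.int64(255), np.int64(256)) | 22 2 (np.int64(255), np.int64(256)) | 24 1 (np.int64(255), np.int64(255)) | 26 2 (np.int64(241), np.int64(255)) | 28 2 (np.int64(255), np.int64(256)) | 30 0  | 32 0  | 34 2 (np.int64(254), np.int64(255)) | 36 2 (np.int64(254), np.int64(255)) | 38 2 (np.int64(254), np.int64(255)) | 40 2 (np.int64(254), np.int64(255)) | 42 2 (np.int64(254), np.int64(255)) | 44 2 (np.int64(254), np.int64(255)) | 46 2 (np.int64(254), np.int64(255)) | 48 2 (np.int64(254), np.int64(255)) | 50 2 (np.int64(254), np.int64(255)) | 52 2 (np.int64(254), np.int64(255)) | 54 2 (np.int64(254), np.int64(255)) | 56 2 (np.int64(254), np.int64(255)) | 58 3 (np.int64(254), np.int64(274)) | 
yaw knob-red -14.49162726574819
```

```bash
python3 - <<'E'
from h import *
C=cam("wrist");u=np.array([np.cos(np.radians(-14.5)),np.sin(np.radians(-14.5))])
S=lambda uv,z:ray(C,uv,z)[:2]@u
K=np.array([.5746,-.2381])@u
print("tab front",S((255.4,15.5),.187)-K,S((255.4,15.5),.19)-K,"red",S((254.7,31.6),.187)-K,S((254.7,31.6),.19)-K,"green",S((265.7,95.9),.185)-K)
for o in("index","pointer_mid","band_mid","pointer"):
    for m in masks_of("wrist",o)[:2]:
        ys,xs=np.nonzero(m['pixels']);print(o,m['conf'],m['at'],xs.min(),xs.max(),ys.min(),ys.max())
E
python3 go.py .5746 -.2381 .172 -14.5
```

```text
tab front 0.1761386191387022 0.17541939862793143 red 0.15878926396547344 0.15819343867839675 green 0.0853930458934895
index 0.93 [254.9, 160.0] 243 263 7 176
pointer_mid 0.53 [250.6, 28.6] 236 274 29 33
band_mid 0.57 [266.0, 96.5] 261 271 91 100
pointer 0.57 [251.5, 32.5] 237 273 29 33
17.1333 at [ 0.5727 -0.2371  0.3979] yaw -13.755586732443716 shift [0.0208 0.0051 2.2595] turn [ 0.     -0.0001  0.0065] F [-0.3591  0.2136 -1.669 ] w 0.0752781909881493 0.0
```

Call:
apply_moves(
  steps=[
    [[0.01,0.01,0.3,0,0,0.006,80],[0.01,0.01,0.6,0,0,0.006,80],[0.01,0.01,0.9,0,0,0.006,80],[0.01,0.01,1,0,0,0.006,80],[0.01,0.01,1,0,0,0.006,80]],
  ],
)

```text
time_s: 17.55
tool_pos: [0.5724, -0.2382, 0.2958]
tcp_rot: [[0.968, -0.25, -0.003], [-0.25, -0.968, 0.001], [-0.004, -0.001, -1.0]]
wrist_force: [-0.0, 0.1, 1.0]
gripper_width: 0.075
finger_force: 0.0
```

Call:
apply_moves(
  steps=[
    [[0,0,0.2,0,0,0,80],[0,0,0.4,0,0,0,80],[0,0,0.5,0,0,0,80],[0,0,0.5,0,0,0,80]],
  ],
)

```text
time_s: 17.88
tool_pos: [0.5731, -0.2384, 0.2473]
tcp_rot: [[0.968, -0.25, -0.001], [-0.25, -0.968, 0.001], [-0.001, -0.0, -1.0]]
wrist_force: [-1.3, -0.8, 0.1]
gripper_width: 0.0753
finger_force: 0.0
```

```bash
python3 - <<'E'
from h import *
for i in range(5):im,C,s=grab("wrist")
r,g,b=[im[...,i].astype(int) for i in(2,1,0)]
k=proj(C,(.5746,-.2381,.215));print(k)
x0,y0=int(k[0])-40,int(k[1])-40
q=((r>175)&(g>150)&(b>100)&(b<185)&(r-b>30))[y0:y0+80,x0:x0+80]
n,l,st,ce=cv2.connectedComponentsWithStats(q.astype(np.uint8))
i=1+np.argmax(st[1:,4]);c=ce[i]+[x0,y0];print(c,st[i],ray(C,c,.215))
E
python3 go.py .5746 -.2381 .172 -14.5
```

```text
[251.012  203.9901]
[251.1758 204.2133] [ 25  27  31  29 694] [ 0.5744 -0.2382  0.215 ]
18.1333 at [ 0.574  -0.2386  0.2493] yaw -14.44971238281686 shift [ 0.0031 -0.0064  0.7732] turn [ 0.0001 -0.0009  0.0004] F [0.2698 0.1961 0.8586] w 0.07514573285974199 0.0
```

Call:
apply_moves(
  steps=[
    [[0,0,0.25,0,0,0,80],[0,0,0.5,0,0,0,80],[0,0,0.77,0,0,0,80],[0,0,0.77,0,0,0,60],[0,0,0.77,0,0,0,50]],
  ],
)

```text
time_s: 18.55
tool_pos: [0.5733, -0.2384, 0.1712]
tcp_rot: [[0.968, -0.249, -0.001], [-0.249, -0.968, 0.001], [-0.001, -0.0, -1.0]]
wrist_force: [-0.8, -0.1, 1.1]
gripper_width: 0.065
finger_force: 0.0
```

Call:
apply_moves(
  steps=[
    [[0,0,0,0,0,0,35],[0,0,0,0,0,0,30],[0,0,0,0,0,0,25],[0,0,0,0,0,0,20],[0,0,0,0,0,0,10]],
  ],
)

```text
time_s: 18.97
tool_pos: [0.5736, -0.2385, 0.1715]
tcp_rot: [[0.968, -0.25, 0.001], [-0.25, -0.968, -0.0], [0.001, 0.0, -1.0]]
wrist_force: [0.6, -1.6, -0.3]
gripper_width: 0.032
finger_force: 0.0
```

Call:
apply_moves(
  steps=[
    [[0,0,0,0,0,0,5],[0,0,0,0,0,0,5],[0,0,0,0,0,0,5],[0,0,0,0,0,0,5]],
  ],
)

```text
time_s: 19.3
tool_pos: [0.5735, -0.2385, 0.1711]
tcp_rot: [[0.968, -0.25, 0.0], [-0.25, -0.968, -0.0], [0.0, 0.0, -1.0]]
wrist_force: [-1.6, 0.1, 4.8]
gripper_width: 0.0251
finger_force: 30.0
```

Call:
apply_moves(
  steps=[
    [[-0.04,0,0,0,0,0,5],[-0.1,0,0,0,0,0,5],[-0.18,0,0,0,0,0,5],[-0.26,0,0,0,0,0,5],[-0.34,0,0,0,0,0,5]],
  ],
)

```text
time_s: 19.72
tool_pos: [0.5405, -0.2299, 0.1711]
tcp_rot: [[0.968, -0.249, 0.002], [-0.249, -0.968, -0.0], [0.002, -0.0, -1.0]]
wrist_force: [6.3, -1.3, 2.9]
gripper_width: 0.0253
finger_force: 30.0
```

Call:
apply_moves(
  steps=[
    [[-0.08,0,0,0,0,0,5],[-0.16,0,0,0,0,0,5],[-0.24,0,0,0,0,0,5],[-0.31,0,0,0,0,0,5],[-0.36,0,0,0,0,0,5]],
  ],
)

```text
time_s: 20.13
tool_pos: [0.5057, -0.2207, 0.1712]
tcp_rot: [[0.968, -0.249, 0.002], [-0.249, -0.968, -0.0], [0.002, -0.0, -1.0]]
wrist_force: [8.8, -1.1, -0.4]
gripper_width: 0.0251
finger_force: 30.0
```

```bash
cat > chk.py <<'E'
from h import *
u=np.array([np.cos(np.radians(-14.5)),np.sin(np.radians(-14.5))]);g0=np.array([.5735,-.2385])
for i in range(3):im,C,s=grab("top")
print(s['time_s'],s['tool_pos'],"pull",(g0-np.array(s['tool_pos'])[:2])@u,(g0-np.array(s['tool_pos'])[:2])@[-u[1],u[0]],"F",s['wrist_force'],s['gripper_width'])
def find(name,im,C):
    b,g,r=[im[...,i].astype(float) for i in range(3)]
    c0=proj(C,(.69,-.268,.185));x0,y0=np.maximum(0,c0.astype(int)-32);sl=np.s_[y0:y0+64,x0:x0+64]
    for n,w,z in(("red",np.clip(r-1.8*np.maximum(g,b)-15,0,None),.187),("green",np.clip(g-1.25*np.maximum(r,b)-10,0,None),.185)):
        w=w[sl];
        if w.sum()<1:print(name,n,"none");continue
        Y,X=np.mgrid[0:w.shape[0],0:w.shape[1]];c=((X*w).sum()/w.sum()+x0,(Y*w).sum()/w.sum()+y0)
        print(name,n,np.round(c,1),int((w>0).sum()),"s from knob home",(ray(C,c,z)[:2]-[.5746,-.2381])@u)
find("top",im,C)
im2,C2,_=grab("side");find("side",im2,C2)
cv2.imwrite("pics/chk_top.png",im);cv2.imwrite("pics/chk_side.png",im2)
E
python3 chk.py
```

```text
20.2333 [ 0.5055 -0.2207  0.1712] pull 0.07028139713612472 -0.00025454745030032056 F [ 6.3802 -0.3648  0.1636] 0.025028520291213063
top red [310.3 145.5] 14 s from knob home 0.10885917669987426
top green [312.6 153.5] 13 s from knob home 0.08736183893575022
side red [229.7 126. ] 16 s from knob home 0.1104855807153198
side green [237.  127.1] 7 s from knob home 0.08734450988001528
```

Call:
apply_moves(
  steps=[
    [[-0.04,0,0,0,0,0,5],[-0.08,0,0,0,0,0,5],[-0.12,0,0,0,0,0,5],[-0.15,0,0,0,0,0,5],[-0.15,0,0,0,0,0,5]],
  ],
)

```text
time_s: 20.75
tool_pos: [0.4914, -0.2169, 0.1712]
tcp_rot: [[0.968, -0.249, 0.002], [-0.249, -0.968, -0.0], [0.002, -0.0, -1.0]]
wrist_force: [7.6, -0.6, 0.7]
gripper_width: 0.0251
finger_force: 30.0
```

```bash
python3 chk.py
```

```text
20.85 [ 0.4916 -0.217   0.1712] pull 0.08472220347582364 -0.00030612942776633937 F [ 8.0652 -0.9398  0.8904] 0.025334220031436993
top red [308.9 149.8] 12 s from knob home 0.09452731960313536
top green [312.6 153.7] 10 s from knob home 0.08651167366838643
side red [233.6 127.2] 17 s from knob home 0.09594723350624414
side green [237.3 127.3] 5 s from knob home 0.08601035285176017
```

Call:
apply_moves(
  steps=[
    [[-0.02,0,0,0,0,0,5],[-0.04,0,0,0,0,0,5],[-0.05,0,0,0,0,0,5],[-0.05,0,0,0,0,0,5],[-0.05,0,0,0,0,0,5]],
  ],
)

```text
time_s: 21.37
tool_pos: [0.4869, -0.2157, 0.1711]
tcp_rot: [[0.968, -0.249, 0.002], [-0.249, -0.968, -0.0], [0.002, -0.0, -1.0]]
wrist_force: [7.6, 0.2, 0.8]
gripper_width: 0.0253
finger_force: 30.0
```

```bash
python3 chk.py
```

```text
21.4667 [ 0.4869 -0.2158  0.1712] pull 0.0895298152237863 -0.0003195670777397849 F [ 8.0252 -0.6912  0.8163] 0.025426746604271484
top red [308.6 151.4] 13 s from knob home 0.08948213928132076
top green [312.7 154.5] 4 s from knob home 0.08420029299461272
side red [234.8 127.7] 14 s from knob home 0.09123174951523695
side green [237.9 127.3] 3 s from knob home 0.08433570482168638
```

Call:
apply_moves(
  steps=[
    [[-0.01,0,0,0,0,0,5],[-0.015,0,0,0,0,0,5],[-0.015,0,0,0,0,0,5],[-0.015,0,0,0,0,0,5],[-0.015,0,0,0,0,0,5]],
  ],
)

```text
time_s: 21.98
tool_pos: [0.4856, -0.2154, 0.1712]
tcp_rot: [[0.968, -0.249, 0.002], [-0.249, -0.968, -0.0], [0.002, -0.0, -1.0]]
wrist_force: [8.9, -1.2, -0.0]
gripper_width: 0.0248
finger_force: 30.0
```

```bash
python3 chk.py
```

```text
22.0833 [ 0.4855 -0.2154  0.1712] pull 0.09093251253657621 -0.00032590536556439633 F [ 8.8385 -1.0626  0.976 ] 0.025063442840467298
top red [308.1 151.6] 13 s from knob home 0.08845575913016883
top green none
side red [235.2 127.7] 16 s from knob home 0.08998265449663347
side green none
```

Call:
apply_moves(
  steps=[
    [[0,0,0,0,0,0,5],[0,0,0,0,0,0,5],[0,0,0,0,0,0,5],[0,0,0,0,0,0,5],[0,0,0,0,0,0,5]],
  ],
)

```text
time_s: 22.6
tool_pos: [0.4855, -0.2154, 0.1712]
tcp_rot: [[0.968, -0.249, 0.002], [-0.249, -0.968, -0.0], [0.002, -0.0, -1.0]]
wrist_force: [9.3, -1.0, -0.4]
gripper_width: 0.0254
finger_force: 30.0
```

Call:
apply_moves(
  steps=[
    [[0,0,0,0,0,0,5],[0,0,0,0,0,0,5],[0,0,0,0,0,0,5],[0,0,0,0,0,0,5],[0,0,0,0,0,0,5]],
  ],
)

```text
time_s: 23.02
tool_pos: [0.4856, -0.2154, 0.1712]
tcp_rot: [[0.968, -0.249, 0.002], [-0.249, -0.968, -0.0], [0.002, -0.0, -1.0]]
wrist_force: [8.0, -1.3, 0.8]
gripper_width: 0.0252
finger_force: 30.0
```

Call:
apply_moves(
  steps=[
    [[0,0,0,0,0,0,5],[0,0,0,0,0,0,5],[0,0,0,0,0,0,5],[0,0,0,0,0,0,5],[0,0,0,0,0,0,5]],
  ],
)

```text
time_s: 23.43
tool_pos: [0.4856, -0.2154, 0.1712]
tcp_rot: [[0.968, -0.249, 0.002], [-0.249, -0.968, -0.0], [0.002, -0.0, -1.0]]
wrist_force: [8.8, -0.7, -0.6]
gripper_width: 0.0247
finger_force: 30.0
```

Call:
apply_moves(
  steps=[
    [[0.05,0,0,0,0,0,5],[0.11,0,0,0,0,0,5],[0.17,0,0,0,0,0,5],[0.23,0,0,0,0,0,5],[0.29,0,0,0,0,0,5]],
  ],
)

```text
time_s: 23.85
tool_pos: [0.5136, -0.2228, 0.1712]
tcp_rot: [[0.968, -0.249, 0.002], [-0.249, -0.968, -0.0], [0.002, -0.0, -1.0]]
wrist_force: [6.2, -0.6, 2.5]
gripper_width: 0.0249
finger_force: 30.0
```

Call:
apply_moves(
  steps=[
    [[0.06,0,0,0,0,0,5],[0.12,0,0,0,0,0,5],[0.18,0,0,0,0,0,5],[0.24,0,0,0,0,0,5],[0.3,0,0,0,0,0,5]],
  ],
)

```text
time_s: 24.27
tool_pos: [0.5425, -0.2303, 0.1711]
tcp_rot: [[0.968, -0.249, 0.001], [-0.249, -0.968, -0.0], [0.001, -0.0, -1.0]]
wrist_force: [4.1, 0.0, 4.5]
gripper_width: 0.0254
finger_force: 30.0
```

Call:
apply_moves(
  steps=[
    [[0.06,0,0,0,0,0,5],[0.12,0,0,0,0,0,5],[0.16,0,0,0,0,0,5],[0.2,0,0,0,0,0,5],[0.23,0,0,0,0,0,5]],
  ],
)

```text
time_s: 24.68
tool_pos: [0.5647, -0.2362, 0.1711]
tcp_rot: [[0.968, -0.249, 0.0], [-0.249, -0.968, -0.0], [0.0, 0.0, -1.0]]
wrist_force: [3.0, -0.3, 7.2]
gripper_width: 0.0249
finger_force: 30.0
```

Call:
apply_moves(
  steps=[
    [[0.025,0,0,0,0,0,5],[0.05,0,0,0,0,0,5],[0.07,0,0,0,0,0,5],[0.09,0,0,0,0,0,5],[0.09,0,0,0,0,0,5]],
  ],
)

```text
time_s: 25.1
tool_pos: [0.5733, -0.2385, 0.1711]
tcp_rot: [[0.968, -0.25, 0.0], [-0.25, -0.968, -0.0], [0.0, 0.0, -1.0]]
wrist_force: [2.9, -0.7, 6.2]
gripper_width: 0.0249
finger_force: 30.0
```

```bash
python3 chk.py
```

```text
25.2 [ 0.5732 -0.2384  0.1711] pull 0.0003343106414754431 -2.6193258992706308e-05 F [ 2.4367 -0.038   6.5666] 0.02503759370337871
top red none
top green none
side red [235.3 128. ] 13 s from knob home 0.08897866170823107
side green none
```

Call:
apply_moves(
  steps=[
    [[0.005,0,0,0,0,0,5],[0.01,0,0,0,0,0,5],[0.01,0,0,0,0,0,5],[0.01,0,0,0,0,0,5]],
  ],
)

```text
time_s: 25.63
tool_pos: [0.5735, -0.2385, 0.1711]
tcp_rot: [[0.968, -0.25, -0.001], [-0.25, -0.968, 0.0], [-0.001, 0.0, -1.0]]
wrist_force: [-2.3, 1.7, 9.4]
gripper_width: 0.0252
finger_force: 30.0
```

Call:
apply_moves(
  steps=[
    [[0,0,0,0,0,0,40],[0,0,0,0,0,0,60],[0,0,0,0,0,0,80],[0,0,0,0,0,0,80],[0,0,0,0,0,0,80]],
  ],
)

```text
time_s: 26.05
tool_pos: [0.5736, -0.2385, 0.1705]
tcp_rot: [[0.968, -0.25, -0.001], [-0.25, -0.968, 0.0], [-0.001, -0.0, -1.0]]
wrist_force: [-0.1, -0.9, -0.4]
gripper_width: 0.0552
finger_force: 0.0
```

Call:
apply_moves(
  steps=[
    [[0,0,-0.05,0,0,0,80],[0,0,-0.2,0,0,0,80],[0,0,-0.5,0,0,0,80],[0,0,-0.8,0,0,0,80],[0,0,-1,0,0,0,80]],
  ],
)

```text
time_s: 26.47
tool_pos: [0.5743, -0.2386, 0.274]
tcp_rot: [[0.968, -0.249, 0.002], [-0.249, -0.968, -0.001], [0.002, 0.0, -1.0]]
wrist_force: [1.1, -0.0, -1.0]
gripper_width: 0.0753
finger_force: 0.0
```

Call:
apply_moves(
  steps=[
    [[0,0,-0.25,0,0,0,80],[0,0,-0.5,0,0,0,80],[0,0,-0.75,0,0,0,80],[0,0,-0.75,0,0,0,80]],
  ],
)

```text
time_s: 26.8
tool_pos: [0.5752, -0.2388, 0.3512]
tcp_rot: [[0.968, -0.25, 0.006], [-0.25, -0.968, -0.002], [0.006, 0.001, -1.0]]
wrist_force: [0.5, -0.1, 0.6]
gripper_width: 0.0753
finger_force: 0.0
```

Run:
```python
from h import *
for i in range(6):im,C,s=grab("wrist")
print(s['time_s'],s['tool_pos'])
u=np.array([np.cos(np.radians(-14.5)),np.sin(np.radians(-14.5))])
b,g,r=[im[...,i].astype(int) for i in range(3)]
def rep(n,m,z):
    m=m.copy();m[:,:220]=0;m[:,290:]=0;m[230:]=0;ys,xs=np.nonzero(m)
    if len(xs):
        c=(xs.mean(),ys.mean());print(n,len(xs),np.round(c,1),[int(v) for v in(xs.min(),xs.max(),ys.min(),ys.max())],[(ray(C,(c[0],y),z)[:2]-[.5746,-.2381])@u for y in(ys.min()-.5,c[1],ys.max()+.5)])
rep("red",(r>140)&(g<70)&(b<80),.188)
rep("green",(g>130)&(r<120)&(b<130),.185)
D=(r<70)&(g<70)&(b<70)
print([int(D[y,237:275].sum()) for y in range(0,60,2)])
k=proj(C,(.5746,-.2381,.215));x0=int(k[0])-60;y0=0
q=((r>175)&(g>150)&(b>100)&(b<185)&(r-b>30));q[:int(k[1])-15]=0;q[int(k[1])+18:]=0;q[:,:int(k[0])-25]=0;q[:,int(k[0])+25:]=0
ys,xs=np.nonzero(q);print("knob",ray(C,(xs.mean(),ys.mean()),.215))
cv2.imwrite("pics/fin.png",cv2.resize(im[0:200,x0:x0+130],None,fx=3,fy=3,interpolation=cv2.INTER_CUBIC))
```

```text
27.05 [ 0.5735 -0.2384  0.3448]
red 37 [251.2  97. ] [231, 273, 95, 98] [np.float64(0.08605269630567611), np.float64(0.08346109376174043), np.float64(0.08185571287255927)]
green 60 [265.8  95. ] [259, 272, 90, 101] [np.float64(0.09140435442060349), np.float64(0.08566131578450524), np.float64(0.07873188875197545)]
[11, 3, 8, 3, 3, 3, 3, 3, 3, 3, 3, 3, 3, 3, 2, 2, 2, 2, 2, 2, 2, 2, 2, 2, 2, 2, 2, 2, 2, 2]
knob [ 0.5746 -0.238   0.215 ]
```

View pics/fin.png

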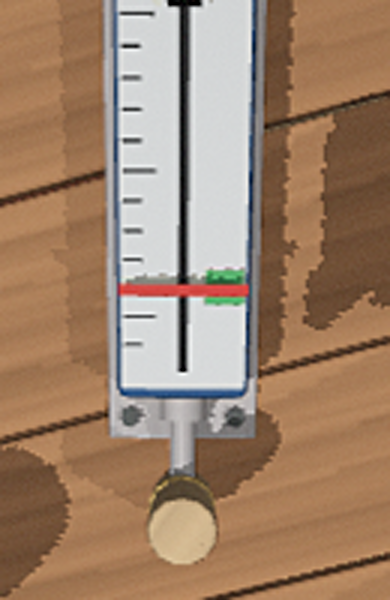

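The red pointer at (184,290) lies across the green patch, with green showing on both sides. The knob is back at its home position and the gripper is clear, so I'll hand in.

```bash
python3 -c "
from bench import *
print(finish_job())"
```

```text
the job is handed in; nothing more can be done
None
```

The job is handed in: the terracotta cup stands in the empty ring, and the knob was pulled into the green band, held for over one second and eased fully home, leaving the red pointer in the band about 1.5 mm past its middle.

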